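# Lock the plate press's pivot pin with its R-clip

## Robot

A 7-joint arm with a two-finger parallel gripper is mounted at the origin on the work surface. World frame = base frame: x ahead of the robot, y to its left, z up, the work surface at z = 0. Lengths are in m, angles in rad, forces in N, time in s.
With the tool pointing down it reaches from about 0.425 to 0.95 m from the base axis. Payload 4.7 kg.
Tool frame: the origin (TCP) lies on the centre line of the jaws, within the pads' length; the fingertips stand 11 mm ahead of it and the grasp point (between the pads) lies 8 mm behind it; z points along the fingers, y is the line along which they close (so a half turn about z gives the same grasp; the last joint's range is limited). The gripper opens to 85 mm and grips with 20 to 120 N. Pads are 22 mm wide; open, the fingers measure 114 mm over their backs; the gripper's body (76 mm by 85 mm) begins 54 mm behind the grasp point. The pads swing forward as they close: fully open they stand 13 mm farther back than shut.
Start: joints at [1.281, 0.469, -0.049, 1.532, 0.024, 1.141, -0.082], TCP at [0.174, -0.652, 0.242] pointing down, gripper open.
Joint ranges: [-2.59, 2.59], [-0.33, 1.99], [-1.39, 1.29], [0.1, 2.45], [-1.04, 4.18], [0.21, 1.99], [-2.66, 2.66]. Speed limits (rad/s): [2.57, 2.57, 3.14, 3.14, 3.14, 3.14, 3.14].

## Interface

Orientations are given as a unit quaternion [w, x, y, z].
In Python, from bench import move_to, movel, move_j, gripper_to, hold, solve_ik, observe, read_camera, Unreachable, hand_in, look_for, pinpoint gives the robot as it stands. Calls block until the motion is done:
- move_to(position, orientation): joint-space move of the TCP to a pose.
- movel(position, rot=None, max_speed=0.15): straight line of the TCP; rot=None keeps the orientation; max_speed is the mean speed in m/s.
- move_j(angles): joint-space move.
- gripper_to(opening, grip_force=None): finger opening in m; grip_force is the grip in N (None keeps the last); returns when the fingers have stopped.
- hold(seconds).
- solve_ik(position, orientation): joint angles nearest the present ones, or None.
- observe(): the state.
- read_camera(name): name is "scene" or "top" or "wrist"; returns a dict with "frame" (480x640x3 uint8, red, green, blue), "camera_matrix" (3x3 intrinsics, pixels), "rvec" (rotation vector, rad) and "tvec" (3), from world to camera coordinates, as OpenCV has them; the wrist camera has in their place "hand_eye" (4x4, takes a point from camera to tool coordinates, whose origin is the TCP and whose axes are the flange's). Camera axes: x right, y down, z forward; pixel columns grow to the right and rows downward; lengths in m; the calibration is good to about 2 mm. A picture is of the moment at which its call begins: read the wrist's pose just before it. There is no depth.
A pose or a line that the arm cannot do raises Unreachable and nothing moves.
- hand_in(): hands the job in; it is judged then, once.
Trained networks look in a picture, given as the dict that the camera call returned (one of the last four; its "shot" number tells which), for a name from the list of things; names that differ only in an ending like _2 or _b are one class to them, and where a whole thing is asked for, a point or a joint stands for the part that bears it (a point fixed in the world has none). Each returns a list of dicts, best first, with "conf" (0 to 1); they miss things now and then, are a little off and sometimes report something else, mostly with a low value. They report only what shows in the picture. A call takes as long as a camera call. They do not tell look-alikes from the thing itself.
- look_for(picture, thing): "box" ([left, top, width, height] in pixels, round what is visible of it).
- pinpoint(picture, thing): "xy" ([column, row] in pixels: a listed point, or the origin of a listed thing).
The state is a dict: "time_s": time; "joints": joint angles; "joint_vel": joint speeds; "effort": joint torques, N m; "ee_pos": TCP position; "tcp_rot": TCP orientation; "wrist_force": force on the tool from outside, world axes, zero at the start; "moment": the same for the moment, N m; "opening": finger opening in m; "grasp_force": force on a finger pad.
Only numpy, scipy, OpenCV 4.12 (cv2) and the standard library are available. Lean on these libraries where they do the work, as an engineer would, in place of code of your own. Each camera call takes 0.05 s, during which the arm holds its last target. There are 200 camera calls.

## Task

The pivot pin of the white plate press has lost its safety clip. Take the R-clip out of the white keeper block, find the cross hole in the free end of the pin, and push the clip's straight leg down through it until the bow springs over and closes under the pin, then let go. Ease it in by feel: the clip must never bear on the press or pin with more than about 30 N; leave the jar, mouse, screwdriver and tube rack where they are.

Things in the scene. Friction and masses are not known exactly. Their poses are not given: they have to be found in the camera images.
- press: White bench-top plate press, fixed. Base 200 x 130 x 25 mm, two cheeks 113 mm high, lever on the +x side. Origin on the bench below the pivot. A horizontal steel pivot pin, 20 mm thick, runs along the press's y axis 100 mm above the bench; its free end sticks out 63 to 88 mm from the -y cheek, nothing below or beyond it. The pin's end is 30 mm past its cross hole.
- pin_axis (a point): Point on the pin's axis (press x 0, y -62, z 100 mm) where the cross hole would be if the pin were fully in; axes as the press: y along the pin, z up. The pin is set 5 to 30 mm out towards -y, unmeasured, so the hole is that far beyond this point; exactly on the axis in x. The hole is vertical, 7 mm wide, right through. The pin is stiff: under 30 N it stays put.
- keeper: White plastic block, 50 (x) x 40 (y) x 46 mm high, on a flat grey foot 74 x 60 mm, fixed. Origin on the bench under the clip's leg. A slot 8.5 mm wide in y, from x = -4.5 to 18.5 mm, goes through it from the top; the clip hangs in it.
- clip: Steel R-clip with a grey plastic grip, 50 g. Origin at the tip of its straight leg; z runs up the leg to the grip, the bow is on the +x side. At the start it hangs upright in the keeper's slot, axes as the keeper's, tip 4 mm above the bench, grip resting on the block; lift it 45 mm straight up to clear. Home on the pin, its x-z plane is square to the pin; the bow may be on either side.
- clip_tip (a point): Tip of the clip's straight leg (the clip's origin and axes). The leg is 5 mm round wire with a blunt tip, along z, 42 mm bare. Home, the leg is vertical through the pin with the tip 28 mm below the pin's axis; at 32 mm the underside of the grip meets the pin.
- clip_grip (a point): Middle of the clip's grip, 60 mm above the tip and 6 mm towards the bow (+x). Grip: block 28 mm in the clip's x, 14 mm in y, 36 mm in z (its underside 42 mm above the tip). Axes as the clip.
- clip_nose (a point): Innermost point (on the centre line of the 5 mm wire) of the bow, which catches under the pin: 8.3 mm from the leg's axis and 20.2 mm above the tip when the bow is closed; below it the bow's end flares outward as a lead-in.
- bow (a joint): Springing of the clip's bow (rad): 0 closed (its stop), about 0.15 when spread over the full width of the pin. Pushing it over takes roughly 5 to 15 N downward; it snaps back to near 0 by itself once the nose is under the pin.
- reagent: Bystander: small amber jar, 44 mm in diameter, 75 mm high, loose. Origin under its centre.
- mouse: Bystander: grey computer mouse, 105 x 60 x 32 mm, loose. Origin under its centre.
- screwdriver: Bystander: screwdriver lying on the bench, loose.
- rack: Bystander: grey tube rack, 70 x 110 x 45 mm, loose. Origin under its centre.
Things that resemble listed ones, but are neither listed nor needed, are in the scene too. There is more than one size of the clip; the job needs the middle-sized.

How it is judged:
By the outcome, as a careful person would: the job done as asked, in the order asked, and still so for the second after the job is handed in, with the robot touching nothing.
It also fails if it takes over 64 s, if anything falls off the work surface, if the arm or the gripper's body presses on something with over 40 N, if the wrist force passes 120 N, or if a joint passes its speed limit or range.

## Working session

There is one attempt and no reset: what is moved stays moved. The work goes in short steps, each a Python script; the robot and the scene stay as the last script left them, time stands still between calls to the robot, and variables do not carry over. Pictures are saved under pics/ and viewed, at most 10 in all, crops included, and the job is handed in when it is done.

```bash
ls; mkdir -p pics
cat > h.py <<'E'
import numpy as np, cv2
from bench import *
from scipy.spatial.transform import Rotation as R
def cam(p, st=None):
    """returns K, Rwc (cam->world), camera centre"""
    K=np.array(p["camera_matrix"])
    if "rvec" in p:
        r=cv2.Rodrigues(np.array(p["rvec"],float))[0]; t=np.array(p["tvec"],float).ravel()
        return K,r.T,-r.T@t
    H=np.array(p["hand_eye"]); q=st["tcp_rot"]; Rt=R.from_quat([q[1],q[2],q[3],q[0]]).as_matrix()
    return K,Rt@H[:3,:3],Rt@H[:3,3]+np.array(st["ee_pos"])
def ray(c,uv):
    K,Rw,o=c; d=Rw@np.linalg.inv(K)@np.array([uv[0],uv[1],1.]); return o,d/np.linalg.norm(d)
def atz(c,uv,z):
    o,d=ray(c,uv); return o+d*(z-o[2])/d[2]
def proj(c,X):
    K,Rw,o=c; x=K@(Rw.T@(np.array(X)-o)); return x[:2]/x[2]
def tri(rs):
    A=sum(np.eye(3)-np.outer(d,d) for o,d in rs); b=sum((np.eye(3)-np.outer(d,d))@o for o,d in rs)
    X=np.linalg.solve(A,b); return X,[float(np.linalg.norm((np.eye(3)-np.outer(d,d))@(X-o))) for o,d in rs]
def shot(n):
    st=observe(); p=read_camera(n); return p,cam(p,st)
def save(p,name,crop=None,s=1):
    f=p["frame"][:,:,::-1]
    if crop: x,y,w,h=crop; f=f[y:y+h,x:x+w]
    cv2.imwrite("pics/"+name,cv2.resize(f,None,fx=s,fy=s,interpolation=cv2.INTER_CUBIC))
E
python3 - <<'E'
from h import *
np.set_printoptions(precision=4,suppress=True)
print(observe())
for n in("scene","top"):
    p,c=shot(n); save(p,n+"0.png"); print(n,c[2])
    for t in("press","keeper","clip","reagent","mouse","screwdriver","rack"):
        print(t,[(np.round(d["box"]).astype(int).tolist(),round(d["conf"],2)) for d in look_for(p,t)])
    for t in("pin_axis","press","keeper","clip_tip","clip_grip","clip_nose"):
        print(t,[(np.round(d["xy"],1).tolist(),round(d["conf"],2),atz(c,d["xy"],.1 if t=="pin_axis" else .064 if t=="clip_grip" else 0).round(3)) for d in pinpoint(p,t)])
E
```

```text
pics
{'time_s': 0.0, 'joints': array([ 1.2811,  0.4695, -0.0486,  1.5337,  0.0241,  1.141 , -0.0823]), 'joint_vel': array([ 0.0002, -0.0009, -0.0002,  0.    ,  0.0006,  0.0002, -0.0004]), 'effort': array([  0.0004, -51.0308,  -0.0466, -23.7714,   0.0106,   0.0075,
        -0.    ]), 'ee_pos': array([ 0.1739, -0.6516,  0.2412]), 'tcp_rot': array([-0.001 ,  0.9915,  0.13  , -0.0002]), 'wrist_force': array([-0.0594,  0.0628, -0.1085]), 'moment': array([ 0.0159, -0.0083, -0.0334]), 'grasp_force': 0.0, 'opening': 0.08555226229677064}
scene [ 0.8735 -0.5427  0.6168]
press [([334, 165, 106, 93], 0.82)]
keeper [([264, 265, 45, 38], 0.56)]
clip [([276, 253, 20, 21], 0.72), ([312, 249, 13, 15], 0.54)]
reagent [([255, 318, 32, 51], 0.94)]
mouse [([325, 358, 70, 47], 0.81)]
screwdriver [([127, 285, 55, 80], 0.83)]
rack [([375, 284, 60, 76], 0.62)]
pin_axis [([352.6, 191.3], 0.67, array([0.55 , 0.122, 0.1  ]))]
press [([372.1, 217.8], 0.74, array([0.573, 0.182, 0.   ]))]
keeper [([285.5, 289.7], 0.9, array([ 0.529, -0.096,  0.   ])), ([358.8, 386.2], 0.47, array([ 0.738, -0.203,  0.   ]))]
clip_t
[... 880 characters left out ...]
0.83, array([0.535, 0.124, 0.1  ]))]
press [([211.5, 249.1], 0.92, array([0.577, 0.178, 0.   ])), ([480.5, 352.7], 0.49, array([ 0.391, -0.289,  0.   ])), ([368.8, 275.1], 0.18, array([ 0.528, -0.099,  0.   ]))]
keeper [([366.1, 281.5], 0.62, array([ 0.517, -0.094,  0.   ]))]
clip_tip [([329.8, 318.4], 0.88, array([ 0.453, -0.029,  0.   ])), ([329.7, 267.2], 0.73, array([ 0.542, -0.03 ,  0.   ]))]
clip_grip [([296.9, 355.4], 0.81, array([0.394, 0.025, 0.064])), ([300.9, 271.0], 0.64, array([0.531, 0.018, 0.064])), ([368.2, 273.2], 0.5, array([ 0.526, -0.093,  0.064]))]
clip_nose [([324.0, 333.3], 0.49, array([ 0.428, -0.019,  0.   ])), ([321.4, 272.0], 0.42, array([ 0.534, -0.015,  0.   ]))]
```

View pics/scene0.png

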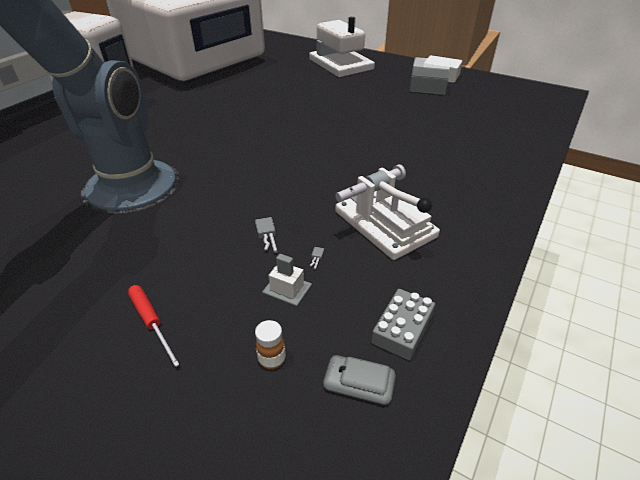

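View pics/top0.png

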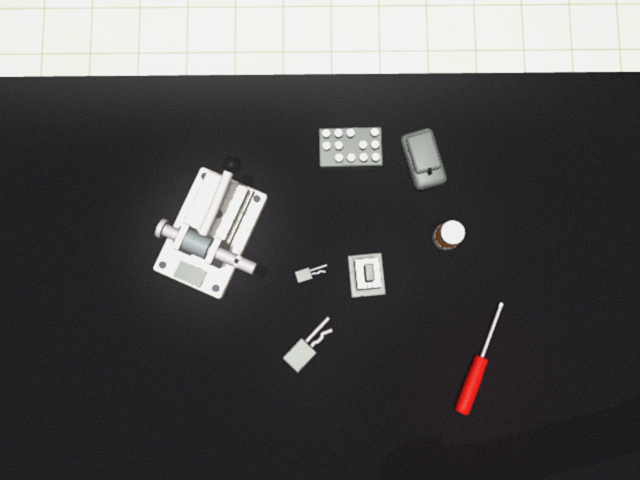

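The scene shows the keeper at (286,283) in scene and (367,275) in top, and the press at (385,215) and (212,232), with the pin's free end at (253,266) in top. There are three clips in the top image: a large one lying at (308,345), a small one lying at (311,272), and the one hanging in the keeper at (368,272). The keeper's clip is the one described. I'll confirm it from close by with the wrist camera.

```bash
cat >> h.py <<'E'
def qd(yaw): return [0.,float(np.cos(yaw/2)),float(np.sin(yaw/2)),0.]
def over(T,yaw,z,H,K,px=(320,240)):
    """tcp xy so that pixel px sees T with the tool down"""
    q=qd(yaw); c=cam({"camera_matrix":K,"hand_eye":H},{"tcp_rot":q,"ee_pos":[0,0,z]})
    h=atz(c,px,T[2]); return [T[0]-h[0],T[1]-h[1],z],q
E
python3 - <<'E'
from h import *
np.set_printoptions(precision=4,suppress=True)
p=read_camera("wrist"); H=np.array(p["hand_eye"]); K=np.array(p["camera_matrix"]); print(H,K)
np.savez("w.npz",H=H,K=K)
def look(T,yaw,z,name,things,zs):
    pos,q=over(T,yaw,z,H,K); print(name,pos)
    try: move_to(pos,q)
    except Unreachable as e: print("unreach",e); return
    hold(.3)
    p,c=shot("wrist"); save(p,name+".png"); np.savez(name+".npz",f=p["frame"],R=c[1],o=c[2])
    for t,zz in zip(things,zs):
        print(t,[(np.round(d["xy"],1).tolist(),round(d["conf"],2),atz(c,d["xy"],zz).round(4)) for d in pinpoint(p,t)])
look([.53,-.093,.07],0,.24,"wk",["clip_grip","keeper","clip_tip"],[.064,0,.004])
look([.525,.105,.1],np.radians(-24),.30,"wp",["pin_axis","press"],[.1,0])
print(observe()["time_s"])
E
```

```text
[[-0.0001 -0.961  -0.2766  0.0693]
 [ 1.     -0.0003  0.0006 -0.0004]
 [-0.0007 -0.2766  0.961  -0.1315]
 [ 0.      0.      0.      1.    ]] [[410.6131   0.     317.3554]
 [  0.     410.6131 234.3543]
 [  0.       0.       1.    ]]
wk [np.float64(0.5519560092167619), np.float64(-0.09119991181137845), 0.24]
clip_grip [([199.6, 356.0], 0.94, array([0.425 , 0.0088, 0.064 ])), ([200.6, 220.4], 0.78, array([ 0.544 , -0.0015,  0.064 ])), ([315.1, 241.3], 0.69, array([ 0.5271, -0.0898,  0.064 ]))]
keeper [([319.1, 227.4], 0.76, array([ 0.5211, -0.0932,  0.    ]))]
clip_tip [([247.9, 293.5], 0.91, array([ 0.4558, -0.0241,  0.004 ])), ([16.5, 171.3], 0.46, array([0.5742, 0.1766, 0.004 ]))]
wp [np.float64(0.5541774743496289), np.float64(0.09422204631351473), 0.3]
pin_axis [([289.7, 226.7], 0.72, array([0.5459, 0.1213, 0.1   ]))]
press []
5.6083
```

View pics/wk.png

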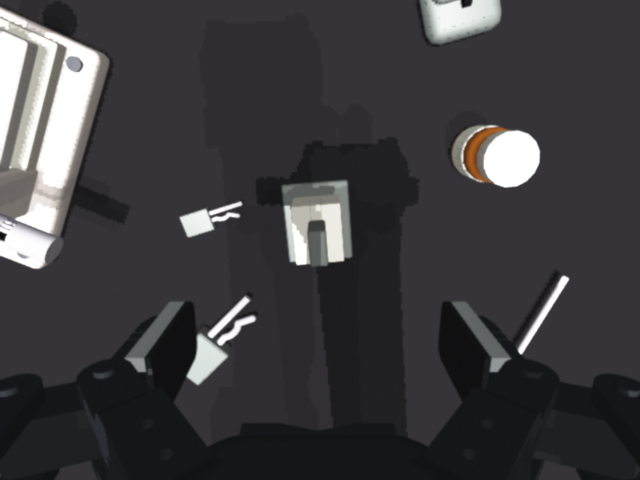

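View pics/wp.png

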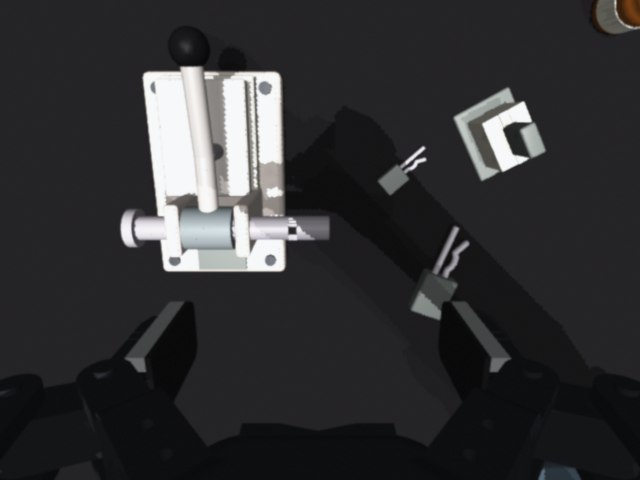

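wk shows the keeper at (318,222) with the clip's grip at (317,243). The small clip at (205,218) and the large one at (222,350) lie loose. wp shows the pin from (125,228) to (330,228), with the dark cross hole at about (292,230). I'll enlarge both.

Run:
```python
from h import *
a=cv2.imread("pics/wk.png")[170:280,265:370]; b=cv2.imread("pics/wp.png")[205:255,230:335]
a=cv2.resize(a,None,fx=4,fy=4,interpolation=cv2.INTER_CUBIC); b=cv2.resize(b,None,fx=4,fy=4,interpolation=cv2.INTER_CUBIC)
b=cv2.copyMakeBorder(b,0,a.shape[0]-b.shape[0],0,0,cv2.BORDER_CONSTANT)
b[220:420]=cv2.convertScaleAbs(b[:200],alpha=1.8)
cv2.imwrite("pics/z1.png",np.hstack([a,b])[:, :800])
```

```text
(no output)
```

View pics/z1.png

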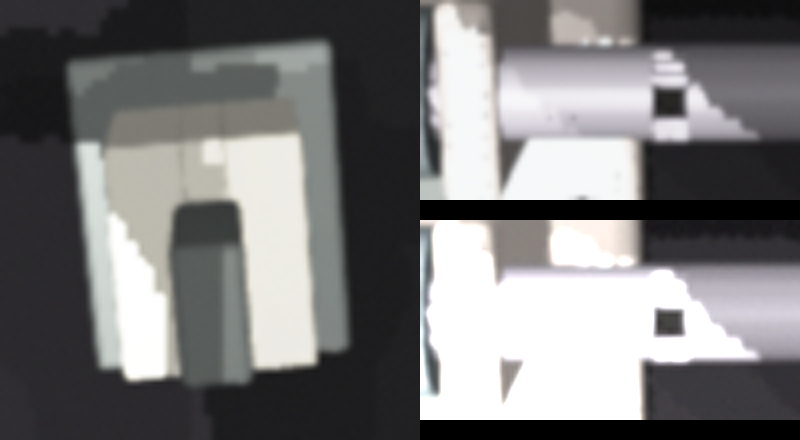

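Crop: the clip in the keeper's block is middle-sized, its grip top runs from (309,231) to (328,266) in wk, and it is turned about 5° in the picture. The pin's cross hole is at (292.2,230.5) in wp. Next I'll compute poses.

Run:
```python
from h import *
np.set_printoptions(precision=4,suppress=True)
w=np.load("w.npz")
d=np.load("wk.npz"); c=(w["K"],d["R"],d["o"])
z=lambda u,v:(u/4+265,v/4+170)
pts=dict(gtl=(172,245),gtr=(240,245),gbl=(185,385),gbr=(252,383))
P={k:atz(c,z(*v),.082) for k,v in pts.items()}
for k in P: print(k,P[k])
print("grip centre",sum(P.values())/4, "yaw", [np.degrees(np.arctan2(*(a-b)[1::-1])) for a,b in((P["gtl"],P["gbl"]),(P["gtr"],P["gbr"]))], P["gtl"]-P["gtr"])
F=[atz(c,z(*v),.006) for v in((68,65),(330,42),(350,350))]
print("foot",F,[np.linalg.norm(F[0]-F[1]),np.linalg.norm(F[1]-F[2])],np.degrees(np.arctan2(*(F[1]-F[2])[1::-1])),np.degrees(np.arctan2(*(F[0]-F[1])[1::-1]))-90)
# pin edges
d=np.load("wp.npz"); c=(w["K"],d["R"],d["o"]); g=cv2.cvtColor(d["f"],cv2.COLOR_RGB2GRAY).astype(float)
for u in (145,152,158,255,262,270,305,312,320,326):
    col=g[205:255,u-1:u+2].mean(1); gr=np.diff(col); i=gr[:20].argmax(); j=22+gr[22:].argmin(); print(u,205+i+.5,205+j+.5,gr[i],gr[j])
row=g[226:231].mean(0); print("end",320+np.diff(row[320:340]).argmin(),np.diff(row[320:340]).min())
print("hole",atz(c,(292.2,230.5),.11))
```

```text
gtl [ 0.5403 -0.0847  0.082 ]
gtr [ 0.5403 -0.0971  0.082 ]
gbl [ 0.513  -0.0869  0.082 ]
gbr [ 0.5134 -0.0995  0.082 ]
grip centre [ 0.5268 -0.0921  0.082 ] yaw [np.float64(4.7107087656164035), np.float64(5.038601536675153)] [0.     0.0124 0.    ]
foot [array([ 0.5609, -0.0599,  0.006 ]), array([ 0.5661, -0.1185,  0.006 ]), array([ 0.4934, -0.1246,  0.006 ])] [np.float64(0.058808160367770215), np.float64(0.07295612749141589)] 4.820368817828298 4.991860299703234
145 216.5 239.5 32.66666666666667 -68.66666666666667
152 216.5 239.5 33.66666666666667 -73.00000000000001
158 217.5 239.5 24.666666666666657 -69.99999999999999
255 216.5 238.5 21.66666666666667 -28.666666666666686
262 217.5 237.5 17.66666666666667 -10.666666666666657
270 209.5 253.5 17.666666666666686 -50.33333333333334
305 215.5 239.5 20.333333333333336 -55.0
312 215.5 239.5 21.0 -53.66666666666667
320 215.5 239.5 21.0 -22.666666666666664
326 215.5 239.5 20.66666666666667 -22.666666666666664
end 328 -31.799999999999997
hole [0.5443 0.1191 0.11  ]
```

Run:
```python
from h import *
np.set_printoptions(precision=4,suppress=True)
w=np.load("w.npz"); d=np.load("wp.npz"); c=(w["K"],d["R"],d["o"])
A,B=atz(c,(151,228.),.1),atz(c,(318,227.5),.1); u=(A-B)/np.linalg.norm(A-B); yaw=np.arctan2(-u[0],u[1]); print("press yaw",np.degrees(yaw))
h=atz(c,(292.2,230.5),.11); e=atz(c,(328.5,227.5),.1); x=np.array([np.cos(yaw),np.sin(yaw),0])
print("hole off axis x",(h-B)@x,"end-hole",(h-e)@u)
ha=h-((h-B)@x)*x; ha[2]=.1; print("hole axis pt",ha); np.savez("press.npz",yaw=yaw,hole=ha)
G=np.array([.5268,-.0921,0]); ky=np.radians(4.9)
for n,pos,y in (("k180",G+[0,0,.064],ky+np.pi),("k180-",G+[0,0,.064],ky-np.pi),("k0",G+[0,0,.064],ky),("p0",ha+[0,0,.06],yaw),("p180",ha+[0,0,.06],yaw+np.pi)):
    s=solve_ik(list(pos),qd(y)); print(n,s)
```

```text
press yaw -23.972485473930867
hole off axis x 0.0002436473427374899 end-hole 0.029726071387040313
hole axis pt [0.5441 0.1192 0.1   ]
k180 [ 0.9233  0.8245 -1.183   1.9779  0.9238  1.0195  0.9442]
k180- [ 0.9233  0.8245 -1.183   1.9779  0.9238  1.0195  0.9442]
k0 [ 0.397   0.5036 -0.3867  2.005   0.2916  0.6857 -1.6591]
p0 [ 0.0632  0.4051 -0.4517  1.8833  0.221   0.9021 -2.4837]
p180 [ 0.537   0.6634 -1.1761  1.8593  0.6906  1.1027  0.248 ]
```

Run:
```python
from h import *
np.set_printoptions(precision=4,suppress=True)
G=np.array([.5268,-.0921,0]); q=qd(np.radians(184.9))
gripper_to(.04,60)
move_to(list(G+[0,0,.15]),q); print(observe()["time_s"])
movel(list(G+[0,0,.064]),max_speed=.1); s=observe(); print(s["ee_pos"],s["wrist_force"])
gripper_to(.005,60); s=observe(); print(s["opening"],s["grasp_force"],s["ee_pos"],s["wrist_force"],s["moment"])
movel(list(G+[0,0,.066]),max_speed=.05); print(observe()["wrist_force"])
movel(list(G+[0,0,.130]),max_speed=.1); s=observe(); print(s["time_s"],s["wrist_force"],s["joints"])
p,c=shot("wrist"); save(p,"g1.png")
for t in("clip_tip","clip_grip","clip_nose"): print(t,[(np.round(d["xy"],1).tolist(),round(d["conf"],2)) for d in pinpoint(p,t)], proj(c,s["ee_pos"]+np.array([.006*np.cos(np.radians(184.9)),.006*np.sin(np.radians(184.9)),-.060])))
```

```text
9.0417
[ 0.5273 -0.0919  0.0645] [ 0.3206 -0.4066 -0.1286]
0.013369626171728412 59.50767159461975 [ 0.5273 -0.0922  0.0647] [-0.1728 -1.1831  4.4673] [-0.1074  0.0885 -0.0355]
[-0.156  -0.6379 -0.4131]
11.4417 [ 0.2908 -0.2282 -0.094 ] [ 0.9244  0.6619 -1.1475  1.9359  0.7138  1.0277  1.1071]
clip_tip [([419.6, 268.4], 0.62), ([443.5, 124.2], 0.61), ([317.2, 252.8], 0.57)] [317.1121 253.8804]
clip_grip [([548.9, 16.4], 0.87), ([487.2, 244.6], 0.75), ([316.0, 321.1], 0.72)] [317.1121 253.8804]
clip_nose [([467.1, 78.9], 0.59), ([441.3, 252.8], 0.52)] [317.1121 253.8804]
```

View pics/g1.png

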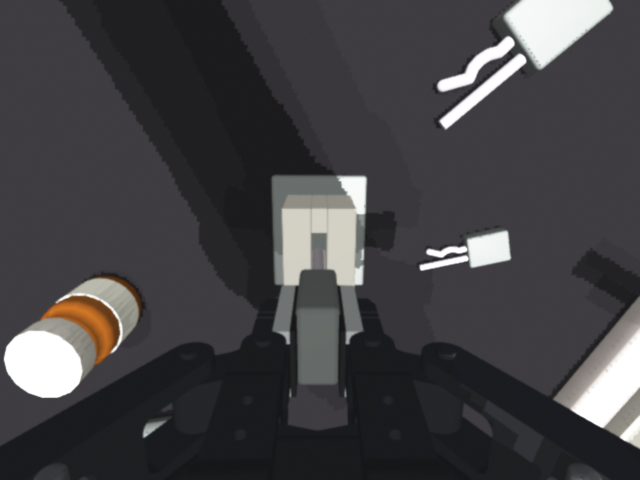

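The clip is held: grip at (318,325), leg tip at (317,253), within 1 px of the prediction. I'll go over the pin.

```bash
cat >> h.py <<'E'
def Rq(q): return R.from_quat([q[1],q[2],q[3],q[0]]).as_matrix()
TIP=np.array([.006,0,.0605])
def tip(s): return np.array(s["ee_pos"])+Rq(s["tcp_rot"])@TIP
E
python3 - <<'E'
from h import *
np.set_printoptions(precision=4,suppress=True)
d=np.load("press.npz"); yaw=float(d["yaw"]); hole=d["hole"]; q=qd(yaw+np.pi); Rt=Rq(q)
s=observe(); movel(list(np.array(s["ee_pos"])+[0,0,.06]),max_speed=.15)
pos=hole+[0,0,.045]-Rt@TIP; move_to(list(pos),q); hold(.3)
s=observe(); t=tip(s); x=np.array([np.cos(yaw),np.sin(yaw),0]); y=np.array([-x[1],x[0],0])
print(s["time_s"],s["joints"],"tip err x,y,z",(t-hole)@x*1e3,(t-hole)@y*1e3,t[2], "tilt",Rq(s["tcp_rot"])[:,2])
p,c=shot("wrist"); print("pred tip",proj(c,t),"hole top",proj(c,hole+[0,0,.01]))
print([(np.round(e["xy"],1).tolist(),round(e["conf"],2)) for e in pinpoint(p,"clip_tip")])
p2,c2=shot("scene"); print("scene pred tip",proj(c2,t),"hole top",proj(c2,hole+[0,0,.01]),[(np.round(e["xy"],1).tolist(),round(e["conf"],2)) for e in pinpoint(p2,"clip_tip")])
a=cv2.resize(p["frame"][170:290,260:380],None,fx=3.3,fy=3.3,interpolation=cv2.INTER_CUBIC); b=cv2.resize(p2["frame"][120:240,290:410],None,fx=3.3,fy=3.3,interpolation=cv2.INTER_CUBIC)
cv2.imwrite("pics/a1.png",np.hstack([a,b])[:,:,::-1])
E
```

```text
13.3417 [ 0.4944  0.5372 -1.0625  1.8067  0.5218  1.1124  0.3997] tip err x,y,z 0.7874803095460237 -1.3033040901267348 0.14465633070891648 tilt [-0.0006 -0.0002 -1.    ]
pred tip [317.9989 253.3726] hole top [320.2406 232.6867]
[([319.0, 251.6], 0.97), ([110.8, 168.1], 0.69)]
scene pred tip [350.1824 172.771 ] hole top [349.6914 187.103 ] [([354.7, 175.5], 0.64), ([276.3, 252.0], 0.6), ([311.3, 266.4], 0.59), ([351.3, 174.0], 0.48)]
```

View pics/a1.png

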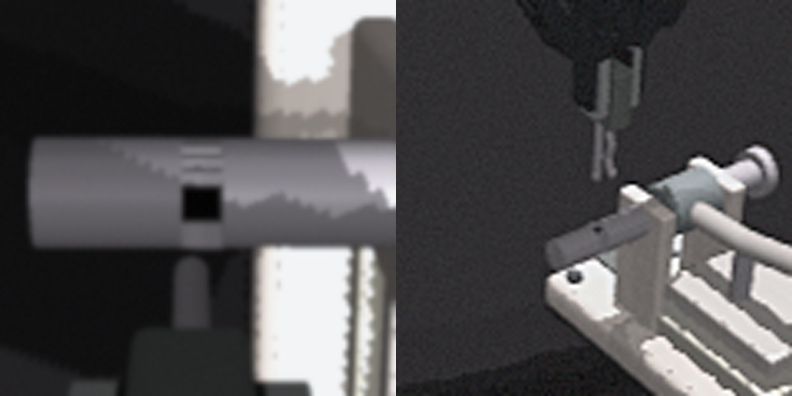

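Left half: hole at (320.9,231.5) and leg tip at (317.7,~252) in the wrist frame. The tip needs about 1.8 mm towards press +y and 0.75 mm towards -x. Right half: the clip hangs upright over the pin. I'll correct, then descend by feel.

```bash
cat >> h.py <<'E'
D=np.load("press.npz"); yaw=float(D["yaw"]); hole=D["hole"]; q=qd(yaw+np.pi)
X=np.array([np.cos(yaw),np.sin(yaw),0]); Y=np.array([-X[1],X[0],0]); Z=np.array([0,0,1.])
def err(s): t=tip(s)-hole; return np.array([t@X,t@Y,t[2]])*1e3   # mm, press axes about hole on the pin axis
def cmd(e): return hole+(X*e[0]+Y*e[1]+Z*e[2])/1e3-Rq(q)@TIP
def goto(e,v=.05): movel(list(cmd(e)),rot=q,max_speed=v)
def pf(s): f=np.array(s["wrist_force"]); return np.array([f@X,f@Y,f[2]])
E
python3 - <<'E'
from h import *
np.set_printoptions(precision=2,suppress=True)
tgt=np.array([0,.4,20.]); c=tgt.copy()   # tip height above axis, mm
for i in range(3):
    goto(c,.06); hold(.25); s=observe(); e=err(s); e[2]-=100 if e[2]>60 else 0; print(e,pf(s)); c+=tgt-e
off=c-tgt; off=off
z=20
while z>6:
    z-=1; goto(np.array([0,.4,z])+off,.02); s=observe(); e=err(s); print(z,e,pf(s),round(s["time_s"],2))
    if abs(pf(s)[2])>4: break
np.save("off.npy",off)
E
```

```text
[ 0.19  0.58 20.34] [-0.23  0.13 -0.34]
[-0.19  0.21 19.67] [-1.19 -0.55 -0.98]
[ 0.01  0.38 19.98] [0.69 0.29 0.17]
19 [-0.09  0.38 18.9 ] [ 0.66  0.96 -0.54] 15.61
18 [-0.04  0.39 17.93] [-0.22 -0.41 -0.17] 15.86
17 [-0.06  0.39 16.92] [ 0.17  0.12 -1.04] 16.11
16 [-0.04  0.37 15.92] [ 0.14 -0.62 -0.14] 16.36
15 [-0.07  0.4  14.93] [ 0.17  0.56 -1.71] 16.61
14 [-0.02  0.38 13.95] [-0.35  0.58 -0.3 ] 16.86
13 [-0.04  0.4  12.94] [-0.58 -0.62 -1.33] 17.11
12 [-0.06  0.38 11.93] [-0.47  0.64 -0.86] 17.36
11 [-0.04  0.37 10.93] [-0.82 -0.12 -0.58] 17.61
10 [-0.05  0.4   9.94] [ 0.87 -0.91 -1.27] 17.86
9 [-0.05  0.38  8.94] [0.   0.3  0.17] 18.11
8 [-0.05  0.38  7.92] [ 0.51 -0.75 -0.48] 18.36
7 [-0.06  0.38  6.95] [ 0.4  -0.72 -0.33] 18.61
6 [-0.06  0.35  5.9 ] [ 0.75 -0.32  0.09] 18.86
```

Run:
```python
from h import *
np.set_printoptions(precision=2,suppress=True)
off=np.load("off.npy"); z=6
while z>-28:
    z-=1; goto(np.array([0,.4,z])+off,.025); s=observe(); e=err(s); f=pf(s); print(z,e,f,round(s["time_s"],2))
    if np.linalg.norm(f)>20: break
```

```text
5 [-0.04  0.39  4.95] [ 0.38 -0.36 -0.6 ] 19.11
4 [-0.05  0.36  3.92] [ 0.65 -0.09  0.07] 19.36
3 [-0.06  0.38  2.93] [ 0.04 -0.65 -0.75] 19.61
2 [-0.04  0.42  1.95] [ 0.42 -0.03  0.16] 19.86
1 [-0.06  0.39  0.92] [-0.19 -0.52  0.2 ] 20.11
0 [-0.03  0.34 -0.1 ] [-0.32 -0.55  0.27] 20.36
-1 [-0.04  0.39 -1.06] [-0.84  0.46 -0.22] 20.61
-2 [-0.06  0.39 -2.08] [-0.42  0.19 -1.04] 20.86
-3 [-0.04  0.39 -3.07] [-0.25 -0.65 -0.89] 21.11
-4 [-0.03  0.37 -4.08] [-1.08 -0.35 -0.92] 21.36
-5 [-0.02  0.37 -5.06] [-0.29 -1.03 -0.42] 21.61
-6 [-0.04  0.38 -6.06] [ 0.09 -0.85 -0.5 ] 21.86
-7 [-0.05  0.4  -7.06] [-0.24  0.26  0.03] 22.11
-8 [ 0.01  0.4  -8.04] [ 0.68 -0.09  0.73] 22.36
-9 [ 0.17  0.43 -8.97] [ 1.09 -0.17  0.41] 22.61
-10 [ 0.43  0.47 -9.92] [ 1.44  0.26 -0.05] 22.86
-11 [  0.62   0.54 -10.86] [2.18 0.6  0.48] 23.11
-12 [  0.52   0.47 -11.92] [ 3.47 -0.47  0.61] 23.36
-13 [  0.52   0.53 -12.9 ] [3.41 0.04 0.21] 23.61
-14 [  0.46   0.26 -14.16] [ 4.01 -0.13 -0.47] 23.86
-15 [  0.63   0.34 -14.97] [ 5.54 -0.37  2.33] 24.11
-16 [  0.89   0.57 -15.69] [4.62 1.16 1.84] 24.36
-17 [  1.07   0.08 -17.2 ] [ 6.18 -0.04  0.33] 24.61
-18 [  1.11  -0.24 -18.41] [ 6.51  0.57 -2.08] 24.86
-19 [  1.12  -0.3  -19.41] [ 5.83 -0.45 -0.83] 25.11
-20 [  1.1   -0.28 -20.41] [ 6.29 -0.21 -1.48] 25.36
-21 [  1.12  -0.26 -21.43] [ 6.05 -0.18 -1.43] 25.61
-22 [  1.13  -0.33 -22.42] [ 6.24 -0.38 -2.09] 25.86
-23 [  1.04  -0.23 -23.41] [ 6.39  0.12 -1.39] 26.11
-24 [  0.56  -0.28 -24.79] [ 6.59  0.11 -4.  ] 26.36
-25 [  0.45  -0.42 -25.76] [ 6.36  0.21 -2.08] 26.61
-26 [  0.31  -0.28 -26.75] [ 6.07  0.92 -3.06] 26.86
-27 [  0.61  -0.19 -27.53] [ 5.74  0.   -1.81] 27.11
-28 [  0.95   0.01 -28.22] [ 6.23 -0.23 -0.48] 27.36
```

Run:
```python
from h import *
np.set_printoptions(precision=2,suppress=True)
s=observe(); t=tip(s); print(s["opening"],s["grasp_force"])
p,c=shot("wrist"); p2,c2=shot("scene")
for n in("clip_tip","clip_nose","clip_grip"): print(n,[(np.round(e["xy"],1).tolist(),round(e["conf"],2)) for e in pinpoint(p2,n)])
print("pred tip",proj(c2,t),"grip",proj(c2,t+X*.006+Z*.06),"nose",proj(c2,t+X*.0083+Z*.0202))
a=cv2.resize(p["frame"][150:300,240:390],(400,400),interpolation=cv2.INTER_CUBIC); b=cv2.resize(p2["frame"][145:225,315:395],(400,400),interpolation=cv2.INTER_CUBIC)
cv2.imwrite("pics/b1.png",np.hstack([a,b])[:,:,::-1])
```

```text
0.013262721245821457 59.145838022232056
clip_tip [([276.3, 252.8], 0.91), ([314.5, 267.6], 0.64), ([351.8, 203.3], 0.48)]
clip_nose [([266.2, 240.8], 0.54), ([354.0, 197.6], 0.46), ([315.0, 263.3], 0.45)]
clip_grip [([270.6, 356.7], 0.7), ([265.2, 224.8], 0.69), ([352.9, 182.6], 0.67), ([317.9, 254.3], 0.59)]
pred tip [349.17 202.7 ] grip [352.35 179.55] nose [352.12 196.64]
```

View pics/b1.png

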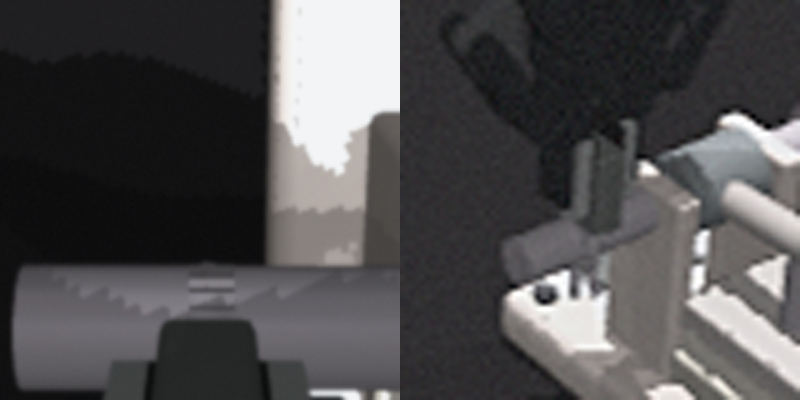

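The scene half shows the leg tip at (349,203) and the bow's end at (354,200), both below the pin. The bow has gone over, at about -24 mm. I'll ease it another millimetre so it closes fully, relax, and release.

Run:
```python
from h import *
np.set_printoptions(precision=2,suppress=True)
off=np.load("off.npy")
for x,z in((.3,-28.6),(.6,-29.2),(.8,-29.5)):
    goto(np.array([x,.1,z])+off,.015); hold(.1); s=observe(); print(z,err(s),pf(s))
gripper_to(.018); hold(.2); s=observe(); print(pf(s)); gripper_to(.030); hold(.3); s=observe(); print("open",s["opening"],err(s),pf(s),s["time_s"])
movel(list(np.array(s["ee_pos"])+[0,0,.06]),max_speed=.08); s=observe(); print(pf(s))
movel(list(np.array(s["ee_pos"])+[0,0,.06]-X*.06),max_speed=.12); hold(.2); s=observe(); print(s["time_s"])
p,c=shot("wrist"); p2,c2=shot("scene")
for n in("clip_tip","clip_nose","clip_grip"):
    for pp,cc in((p,c),(p2,c2)): print(n,[(np.round(e["xy"],1).tolist(),round(e["conf"],2)) for e in pinpoint(pp,n)])
T=hole-Z*.0295
for cc in(c,c2): print("pred tip",proj(cc,T),"grip",proj(cc,T+X*.006+Z*.06),"nose",proj(cc,T+X*.0083+Z*.0202))
u,v=proj(c,hole).astype(int); u=min(max(u-75,0),490); v=min(max(v-75,0),330)
a=cv2.resize(p["frame"][v:v+150,u:u+150],(400,400),interpolation=cv2.INTER_CUBIC); b=cv2.resize(p2["frame"][145:225,315:395],(400,400),interpolation=cv2.INTER_CUBIC)
cv2.imwrite("pics/c1.png",np.hstack([a,b])[:,:,::-1])
```

```text
-28.6 [  1.15  -0.01 -28.6 ] [5.1  0.95 0.9 ]
-29.2 [  1.34   0.11 -29.14] [ 5.59  0.95 -0.19]
-29.5 [  1.39   0.11 -29.34] [5.72 0.53 1.18]
[ 0.39 -0.37  0.68]
open 0.02990008820105074 [  0.81   0.11 -29.48] [ 0.12  1.27 -0.27] 29.6583
[-0.65  0.28 -0.18]
31.6167
clip_tip [([187.3, 304.1], 0.94), ([319.1, 278.2], 0.81), ([141.7, 225.9], 0.65)]
clip_tip [([276.0, 253.5], 0.69), ([350.3, 203.0], 0.67), ([315.2, 268.5], 0.56)]
clip_nose [([390.8, 249.1], 0.68), ([134.7, 195.6], 0.67), ([195.7, 291.1], 0.62)]
clip_nose [([268.6, 242.3], 0.56), ([312.1, 267.0], 0.54), ([354.7, 197.3], 0.45)]
clip_grip [([316.1, 319.5], 0.75), ([149.8, 144.6], 0.72), ([219.4, 274.1], 0.7)]
clip_grip [([265.5, 225.8], 0.86), ([355.6, 181.6], 0.61), ([319.8, 253.8], 0.43)]
pred tip [318.71 275.47] grip [318.92 316.82] nose [318.77 295.29]
pred tip [348.86 202.98] grip [352.02 179.88] nose [351.8  196.93]
```

View pics/c1.png

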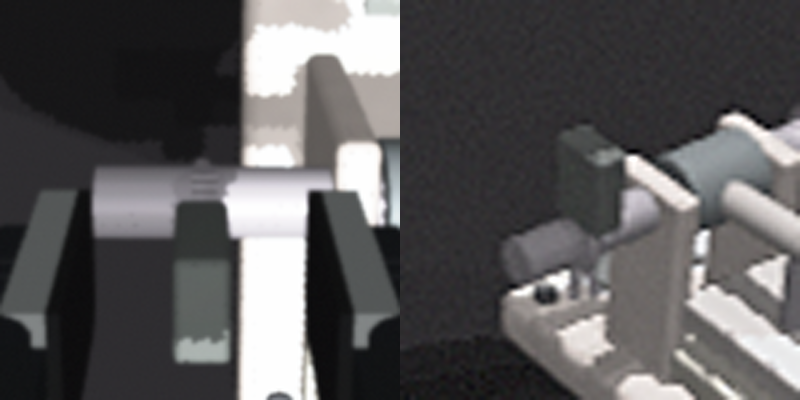

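The wrist half shows the clip's grip standing upright over the pin with the fingers clear. The scene half shows the grip at (353,181), with the leg at (350,203) and the bow's end beside it below the pin. All are within 2 to 3 px of the predicted home pose.

```bash
python3 -c "
from bench import *
print(hand_in())"
```

```text
the job is handed in; nothing more can be done
None
```

The R-clip is on the pin: leg through the cross hole, bow's end below the pin, clip released about 29 mm below the pin's axis. No force reading passed about 7 N, the bystanders were not approached, and I handed in at about 32 s; I judged the bow closed from depth and pictures, not from a measurement.

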